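Load the D cell and switch the lamp board on

ROBOT

A 6-joint arm with a two-finger parallel gripper is mounted at the origin on the work surface. World frame = base frame: x ahead of the robot, y to its left, z up, the work surface at z = 0. Lengths are in m, angles in rad, forces in N, time in s.
With the tool pointing down it reaches from about 0.35 to 0.775 m from the base axis. Payload 5.5 kg.
Tool frame: the origin (TCP) lies at the very end of the fingers, on their centre line; the grasp point (between the pads) lies 19 mm behind it; z points along the fingers, y is the line along which they close (so a half turn about z gives the same grasp; the last joint's range is limited). The gripper opens to 85 mm and grips with 20 to 120 N. Pads are 22 mm wide; open, the fingers measure 114 mm over their backs; the gripper's body (76 mm by 85 mm) begins 54 mm behind the grasp point. The pads swing forward as they close: fully open they stand 13 mm farther back than shut.
Start: joints at [-1.323, 0.313, 0.046, 1.304, 0, 1.431], TCP at [0.217, -0.532, 0.231] pointing down, gripper open.
Joint ranges: [-2.76, 2.76], [-0.86, 1.69], [-1.03, 1.26], [-2.2, 2.34], [-1.47, 1.5], [-3.14, 3.14]. Speed limits (rad/s): [2.57, 2.57, 3.14, 3.14, 3.14, 3.14].

INTERFACE

Orientations are given as a unit quaternion [w, x, y, z].
In Python, from workcell import env, cams, ticket, spotter gives the robot as it stands.
- The arm moves only by the tool jog_arm, never from a script. Its argument "increments" is a list that holds one entry, the list of rows, each a list of 7 numbers: the shift along the tool's x, y, z in units of 0.25 m (1.0 is 0.25 m), then the turn, a rotation vector about the tool's x, y, z in units of 180 degrees (1.0 is 180 degrees), then the closure in counts, from 0 (fully open) to 255 (shut). A call has 1 to 20 rows; each row shifts and turns the commanded pose from where the row before left it, along the tool's axes as they then stand; what a row does not reach is not made up. A row lasts 1/10 s, in which the tool goes at most 50 mm and 8.59 degrees, less where a joint would pass 70% of its speed; a pose out of reach is approached as far as the arm can. A call with a number of a shift or a turn outside -1 to 1 is refused whole. A call with a gripper value outside its range is refused whole. The fingers move at their own pace and stop on an object; "force" is the grip in N (left out, the last holds). Time passes only in rows, so rows that do not move let the fingers close. It gives the time, the measured TCP pose, the force, the opening and the grip force at its end, in the units of the state.
- env.get_state(): the state, without advancing time (a new reading comes with each control period).
- cams.read_camera(name): name is "side" or "top" or "wrist"; returns a dict with "pixels" (400x640x3 uint8, red, green, blue), "fx", "fy", "cx", "cy" (pixels), "k1" (the pictures are not rectified: a ray, as slopes to the right and down, at radius r is drawn at 1 + k1 r^2 times it, then the intrinsics apply), "xyz" and "attitude" of the camera in the world; the wrist camera has in their place "mount" (4x4, takes a point from camera to tool coordinates, whose origin is the TCP and whose axes are the flange's). Camera axes: x right, y down, z forward; pixel columns grow to the right and rows downward; lengths in m; the calibration is good to about 2 mm. A picture is of the moment at which its call begins: read the wrist's pose just before it. There is no depth.
- ticket.hand_in(): hands the job in; it is judged then, once.
Trained networks look in the newest picture that a camera, given by its name, has taken for a name from the list of things; names that differ only in an ending like _2 or _b are one class to them, and where a whole thing is asked for, a point or a joint stands for the part that bears it (a point fixed in the world has none). Each returns a list of dicts, best first, with "conf" (0 to 1); they miss things now and then, are a little off and sometimes report something else, mostly with a low value. They report only what shows in the picture. A call takes as long as a camera call.
- spotter.find_in(target, camera): "uv" ([column, row] in pixels, amid what is visible of it).
- spotter.cut_out(target, camera): "region" (400x640 bool, what is visible of it) and "uv" ([column, row] in pixels, amid what is visible of it).
- spotter.landmark_of(target, camera): "uv" ([column, row] in pixels: a listed point, or the origin of a listed thing).
The state is a dict: "clock": time; "joint_pos": joint angles; "qvel": joint speeds; "tau": joint torques, N m; "tcp_pos": TCP position; "orientation": TCP orientation; "wrist_force": force on the tool from outside, world axes, zero at the start; "ft_torque": the same for the moment, N m; "finger_gap": finger opening in m; "grip_force": force on a finger pad.
Only numpy, scipy, OpenCV 4.12 (cv2) and the standard library are available. Lean on these libraries where they do the work, as an engineer would, in place of code of your own. Each camera call takes 0.05 s, during which the arm holds its last target. There are 200 camera calls.

TASK

Put the D cell from the kit tray into the battery holder of the lamp board, the right way round: push its flat end back against the coil spring without forcing it, then let the plus end drop in behind its contact, and see that it lies fully home and level. Let go of it, then close the knife switch fully; leave everything else on the counter as it is.

Things in the scene. Friction and masses are not known exactly. Their poses are not given: they have to be found in the camera images.
- cell: the D cell: blue cylinder with a copper-coloured band at its plus end, 33.5 mm in diameter, 61.5 mm long, of which the last 2 mm is the steel plus button (10 mm across); 140 g. It lies in the tray on saddle pads, axis 21.75 mm above the counter, its middle 28 mm free for fingers down to 3 mm above the counter. Origin: mid-length, on its axis; x points along it to the plus button
- cell_plus (a point): the tip of the cell's plus button, on its axis
- board: plywood board 260 x 130 mm, 12 mm thick, fixed to the counter; on it a black D cell holder along its x axis (at y = 0), a lamp and a knife switch. Origin: middle of its underside; x along its length, z up. The holder is screwed tight through slots: it may sit up to 10 mm to either side along x of where bay, spring_end and plus_plate say; its true place is not reported: look, or feel for the spring
- bay (a point): a point of the board (x = -45 mm): the seated cell's origin if the holder is mid-way in its slots, 32.75 mm above the counter. The cell in place lies level along the board's x, plus to +x, flat minus end on the spring, on saddle pads 12 to 27 mm either side of the middle (14.5 mm to each side, top 23 mm above the counter); the middle 24 mm is open for fingers down to 15 mm above the counter
- spring_end (a point): a point of the board (x = -68.75 mm): the free end of the coil spring with the holder mid-way. 15 mm across, on the bay's axis, it yields to -x with 1.5 N at once and 1.3 N more per mm: 10.6 N with the cell in place (7 mm in), 14.5 N at 10 mm, where it is solid; over 18 N on it spoils it. Its end wall begins 15 mm behind, 4 mm thick, 36 mm wide, its top 36.75 mm above the counter
- plus_plate (a point): a point of the board (x = -14.25 mm): the face of the steel plus contact, at the height of the bay's axis, with the holder mid-way; it looks to the spring and stands on an end wall 6 mm thick, 36 mm wide, its top 36.75 mm above the counter (4 mm above the axis). Friction here and at the spring may hold the dropped-in end up a little, so a light press from above makes sure (not over 60 N in all)
- lamp (a point): top of the lamp's glass bulb, 51 mm above the counter; its round base is 30 mm across
- switch (a joint): angle of the knife switch, rad: 0 closed (blade level, in its jaw, against a stop), growing as the blade is raised, at most 1.1; it starts open, is stiff (about 1.3 N at the handle) and stays where it is left
- switch_handle (a point): middle of the red round handle (28 mm long, 11 mm in diameter) at the end of the switch's copper blade, 70 mm from the hinge. The hinge runs along the board's x axis through x = 70, y = 35 mm, 26 mm above the counter, and closed the blade reaches from it towards the board's -y, with the handle's middle at x = 70, y = -35 mm, 26 mm above the counter
- tray: off-white kit tray 110 x 160 mm with a 9 mm rim, fixed to the counter. Origin: middle of its underside. The D cell lies at y = -30 mm along its x axis, the AA cell at y = +55 mm
- aa_cell: green AA cell, 14.5 mm in diameter, 50.5 mm long, lying in the tray; not to be used. Origin in its middle
- beaker: clear plastic beaker, 66 mm across, 70 mm high, loose. Origin: middle of its foot
- cup: small white cup, 50 mm across, 45 mm high, loose. Origin: middle of its foot
- dropper: small white dropper bottle, 28 mm in diameter, 62 mm high, loose. Origin: middle of its foot
- grad_cylinder: clear measuring cylinder, 178 mm high on a 68 mm foot, loose. Origin: middle of its foot
- mini_tree: little green ornament tree, 48 mm across, 87 mm high, loose. Origin: middle of its foot
- spoon: white plastic spoon, 140 mm long, loose, lying flat. Origin: about its middle

How it is judged:
On the way, in this order (a step that is already met when the one before it is completed fails the run):
1. the cell lies home in the holder, plus end on the plus contact, let go, while the switch is still open (z of cell in the frame of board between 0.031 and 0.0345 m and y of cell in the frame of board between -0.002 and 0.002 m and x of cell in the frame of board between -0.057 and -0.033 m and x of cell_plus in the frame of board above -0.03 m and angle between the x axis of cell and the x axis of board, either way round below 0.05 rad and contact force between the fingers and cell below 0.1 N and value of joint switch above 0.3 rad), for 0.3 s.
2. the knife switch is closed (value of joint switch below 0.06 rad), for 0.2 s.
At the end, for the whole second after the job is handed in: The cell lies at rest in the holder's bay, let go: its axis within 1.75 mm of the seated height, within 2 mm of the bay's middle line and within 0.05 rad of the bay's direction, minus end to the spring and plus end to the plate; and the knife switch is closed to within 0.06 rad (z of cell in the frame of board between 0.031 and 0.0345 m and y of cell in the frame of board between -0.002 and 0.002 m and x of cell in the frame of board between -0.057 and -0.033 m and x of cell_plus in the frame of board above -0.03 m and angle between the x axis of cell and the x axis of board, either way round below 0.05 rad and contact force between the fingers and cell below 0.1 N and value of joint switch below 0.06 rad and linear speed of cell below 0.01 m/s); the robot touches nothing.
It fails at once if the spring is forced: the cell pushes on it with more than 18 N (contact force between cell and spring_c0 above 18 N).
It fails at once if the holder is forced: more than 60 N between the cell and the board with all on it, all contacts added up (contact force between cell and board above 60 N).
It fails at once if a bystander is disturbed: moved by more than 25 mm (distance of any of aa_cell, beaker, cup, dropper, grad_cylinder, mini_tree, spoon from where it was at the start of the episode above 0.025 m).
It fails at once if a standing bystander is tipped over (angle between any of beaker, cup, dropper, grad_cylinder, mini_tree's own z axis and vertical above 0.5 rad).
It also fails if it takes over 69 s, if anything falls off the work surface, if the arm or the gripper's body presses on something with over 40 N, if the wrist force passes 120 N, or if a joint passes its speed limit or range.

## Working session

There is one attempt and no reset: what is moved stays moved. The work goes in short steps, Python scripts to look and compute and a tool call to move; the robot and the scene stay as the last step left them, time stands still between calls to the robot, and variables do not carry over. Pictures are saved under pics/ and viewed, at most 10 in all, crops included, and the job is handed in when it is done.

Besides the shell and the picture viewer there is one more tool, called after "Emit:" by a JSON object that holds its "name" and its "arguments", one argument or row to a line. jog_arm: Moves the arm, as the interface text tells. Shifts and turns lie within -1 to 1; 1 stands for 0.25 m of shift or 180 degrees of turn. Its arguments: {"type":"object","properties":{"increments":{"type":"array"},"force":{"type":"number"}},"required":["increments"]}

```bash
mkdir -p pics
cat > h.py <<'E'
import numpy as np, cv2
from scipy.spatial.transform import Rotation as R
from workcell import env, cams, ticket, spotter
def rot(q): q=np.asarray(q,float); return R.from_quat([q[1],q[2],q[3],q[0]]).as_matrix() if q.shape==(4,) else q
def tool():
    s=env.get_state(); T=np.eye(4); T[:3,:3]=rot(s["orientation"]); T[:3,3]=s["tcp_pos"]; return T
def cam(name):
    T=tool(); c=cams.read_camera(name)
    if "mount" in c: M=T@np.array(c["mount"])
    else: M=np.eye(4); M[:3,:3]=rot(c["attitude"]); M[:3,3]=c["xyz"]
    c["M"]=M; return c
def ray(c,uv):
    d=np.array([(uv[0]-c["cx"])/c["fx"],(uv[1]-c["cy"])/c["fy"]]); s=d.copy()
    for _ in range(20): s=d/(1+c["k1"]*(s@s))
    return c["M"][:3,:3]@np.array([s[0],s[1],1.])
def at_z(c,uv,z):
    d=ray(c,uv); o=c["M"][:3,3]; return o+d*(z-o[2])/d[2]
def proj(c,p):
    q=c["M"][:3,:3].T@(np.asarray(p)-c["M"][:3,3]); s=q[:2]/q[2]; s=s*(1+c["k1"]*(s@s)); return np.array([s[0]*c["fx"]+c["cx"],s[1]*c["fy"]+c["cy"]])
def save(c,n): cv2.imwrite("pics/"+n,c["pixels"][:,:,::-1])
E
python3 - <<'E'
from h import *
np.set_printoptions(precision=4,suppress=True)
Z={"cell":.02175,"cell_plus":.02175,"board":0,"bay":.03275,"spring_end":.03275,"plus_plate":.03275,"lamp":.051,"switch_handle":.06,"tray":0,"aa_cell":.012,"beaker":0,"cup":0,"dropper":0,"grad_cylinder":0,"mini_tree":0,"spoon":0}
for n in ["top","side"]:
    c=cam(n); save(c,n+"0.png"); print(n,c["M"][:3,3],c["fx"],c["k1"])
    for k,z in Z.items():
        r=spotter.landmark_of(k,n)
        if r: print(k,[(np.round(x["uv"],1),round(x["conf"],2),at_z(c,x["uv"],z)) for x in r[:2]])
print(env.get_state())
E
```

```text
top [0.5154 0.0054 1.4103] 464.7128891124455 -0.01677688252088
cell [(array([258. , 220.9]), 0.71, array([0.5427, 0.18  , 0.0217]))]
cell_plus [(array([259.1, 209.9]), 0.68, array([0.5755, 0.1763, 0.0217])), (array([378.5, 182.8]), 0.36, array([ 0.6501, -0.1829,  0.0217]))]
board [(array([366. , 206.6]), 0.77, array([ 0.5803, -0.1459,  0.    ]))]
bay [(array([366.6, 221.1]), 0.85, array([ 0.5358, -0.143 ,  0.0328]))]
spring_end [(array([359.8, 225.4]), 0.71, array([ 0.5235, -0.1226,  0.0328]))]
plus_plate [(array([368.4, 210.9]), 0.56, array([ 0.5659, -0.1492,  0.0328])), (array([250.5, 218.1]), 0.18, array([0.5512, 0.2007, 0.0328]))]
lamp [(array([355.7, 195.2]), 0.66, array([ 0.612, -0.111,  0.051]))]
switch_handle [(array([378.4, 184. ]), 0.45, array([ 0.6429, -0.1774,  0.06  ])), (array([363.1, 230.9]), 0.19, array([ 0.5072, -0.1292,  0.06  ]))]
tray [(array([250.3, 219.4]), 0.78, array([0.5481, 0.206 , 0.    ]))]
aa_cell [(array([230.2, 219.6]), 0.58, array([0.5484, 0.2648, 0.012 ]))]
beaker [(array([300.4, 141.6]), 0.56, array([0.7836, 0.0501, 0.    ]))]
cup [(array([345.5, 147
[... 1856 characters left out ...]
_tree [(array([196.1, 256.4]), 0.88, array([0.6821, 0.4049, 0.    ]))]
spoon [(array([352.9, 197.5]), 0.64, array([ 0.5669, -0.1448,  0.    ])), (array([230.8, 317.5]), 0.59, array([0.4334, 0.4635, 0.    ]))]
{'clock': 1.7, 'joint_pos': array([-1.3226,  0.3132,  0.0461,  1.3036,  0.    ,  1.4312]), 'qvel': array([ 0.0002, -0.0002, -0.0006,  0.0029, -0.0006,  0.0002]), 'tau': array([  0.0008, -48.0458,  29.8808,   0.0003,   0.    ,   0.    ]), 'tcp_pos': array([ 0.2174, -0.5323,  0.2313]), 'orientation': array([0.    , 0.9813, 0.1927, 0.    ]), 'wrist_force': array([0.494 , 1.1814, 0.3323]), 'ft_torque': array([ 0.0206, -0.0164,  0.0253]), 'grip_force': 0.0, 'finger_gap': 0.08552425606520905}
```

```bash
python3 -c "
import cv2
a=cv2.imread('pics/top0.png')[130:270,150:480]; cv2.imwrite('pics/t1.png',cv2.resize(a,None,fx=2.4,fy=2.4,interpolation=2))"
```

```text
(no output)
```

View pics/t1.png

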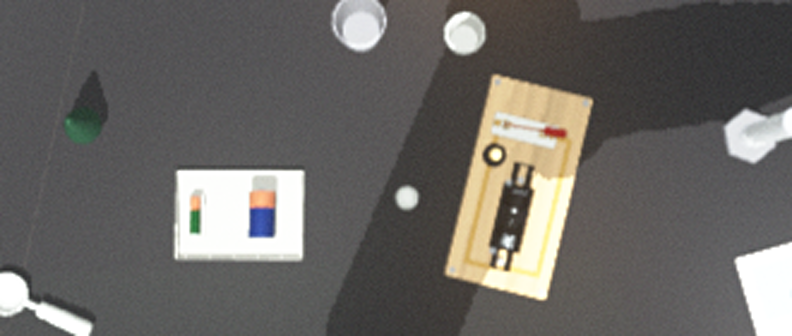

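```bash
cat >> h.py <<'E'
def plan(p,yaw,n,g=0):
    "rows to move the TCP to p with tool-down heading yaw (deg, of tool x)"
    T=tool(); y0=np.degrees(np.arctan2(T[1,0],T[0,0])); d=(yaw-y0+180)%360-180
    P=T[:3,3]; err=np.zeros(3); rows=[]
    for i in range(n):
        y=np.radians(y0+d*i/n); Ri=np.array([[np.cos(y),np.sin(y),0],[np.sin(y),-np.cos(y),0],[0,0,-1]])
        w=(np.asarray(p)-T[:3,3])/n+err; s=np.round(Ri.T@w/.25,3); err=w-Ri@s*.25
        rows.append([*s.tolist(),0,0,round(-d/n/180,4),g])
    import json; print(json.dumps([rows]))
E
python3 - <<'E'
from h import *
np.set_printoptions(precision=4,suppress=True)
c=cam("wrist"); print(c["mount"],c["fx"],c["cx"],c["cy"],c["k1"])
plan([.55,-.14,.25],167,18)
E
```

```text
[[ 0.0002 -0.9501 -0.3118  0.0801]
 [ 1.      0.0001  0.0002 -0.0005]
 [-0.0002 -0.3118  0.9501 -0.1432]
 [ 0.      0.      0.      1.    ]] 348.4735406628794 318.0627206107236 205.36310837795844 0.008685812965470116
[[[0.101, -0.053, -0.004, 0, 0, -0.0447, 0], [0.108, -0.038, -0.004, 0, 0, -0.0447, 0], [0.112, -0.022, -0.004, 0, 0, -0.0447, 0], [0.114, -0.007, -0.005, 0, 0, -0.0447, 0], [0.114, 0.009, -0.004, 0, 0, -0.0447, 0], [0.112, 0.025, -0.004, 0, 0, -0.0447, 0], [0.106, 0.041, -0.004, 0, 0, -0.0447, 0], [0.101, 0.055, -0.004, 0, 0, -0.0447, 0], [0.091, 0.069, -0.004, 0, 0, -0.0447, 0], [0.081, 0.08, -0.004, 0, 0, -0.0447, 0], [0.069, 0.091, -0.005, 0, 0, -0.0447, 0], [0.055, 0.1, -0.004, 0, 0, -0.0447, 0], [0.041, 0.107, -0.004, 0, 0, -0.0447, 0], [0.026, 0.112, -0.004, 0, 0, -0.0447, 0], [0.009, 0.113, -0.004, 0, 0, -0.0447, 0], [-0.006, 0.115, -0.004, 0, 0, -0.0447, 0], [-0.022, 0.112, -0.005, 0, 0, -0.0447, 0], [-0.038, 0.108, -0.004, 0, 0, -0.0447, 0]]]
```

Run:
```python
from h import *
plan([.535,-.14,.18],167,18)
```

```text
[[[0.098, -0.054, 0.011, 0, 0, -0.0447, 0], [0.105, -0.04, 0.012, 0, 0, -0.0447, 0], [0.11, -0.024, 0.011, 0, 0, -0.0447, 0], [0.111, -0.01, 0.012, 0, 0, -0.0447, 0], [0.112, 0.007, 0.011, 0, 0, -0.0447, 0], [0.11, 0.022, 0.011, 0, 0, -0.0447, 0], [0.106, 0.038, 0.012, 0, 0, -0.0447, 0], [0.099, 0.052, 0.011, 0, 0, -0.0447, 0], [0.092, 0.065, 0.012, 0, 0, -0.0447, 0], [0.081, 0.077, 0.011, 0, 0, -0.0447, 0], [0.07, 0.088, 0.011, 0, 0, -0.0447, 0], [0.056, 0.097, 0.012, 0, 0, -0.0447, 0], [0.043, 0.104, 0.011, 0, 0, -0.0447, 0], [0.027, 0.108, 0.012, 0, 0, -0.0447, 0], [0.012, 0.112, 0.011, 0, 0, -0.0447, 0], [-0.003, 0.112, 0.012, 0, 0, -0.0447, 0], [-0.02, 0.111, 0.011, 0, 0, -0.0447, 0], [-0.034, 0.106, 0.011, 0, 0, -0.0447, 0]]]
```

Emit:
{"name": "jog_arm", "arguments": {
  "increments": [
    [[0.098,-0.054,0.011,0,0,-0.0447,0],[0.105,-0.04,0.012,0,0,-0.0447,0],[0.11,-0.024,0.011,0,0,-0.0447,0],[0.111,-0.01,0.012,0,0,-0.0447,0],[0.112,0.007,0.011,0,0,-0.0447,0],[0.11,0.022,0.011,0,0,-0.0447,0],[0.106,0.038,0.012,0,0,-0.0447,0],[0.099,0.052,0.011,0,0,-0.0447,0],[0.092,0.065,0.012,0,0,-0.0447,0],[0.081,0.077,0.011,0,0,-0.0447,0],[0.07,0.088,0.011,0,0,-0.0447,0],[0.056,0.097,0.012,0,0,-0.0447,0],[0.043,0.104,0.011,0,0,-0.0447,0],[0.027,0.108,0.012,0,0,-0.0447,0],[0.012,0.112,0.011,0,0,-0.0447,0],[-0.003,0.112,0.012,0,0,-0.0447,0],[-0.02,0.111,0.011,0,0,-0.0447,0],[-0.034,0.106,0.011,0,0,-0.0447,0],[0,0,0,0,0,0,0],[0,0,0,0,0,0,0]]
  ]
}}

```text
clock: 3.75
tcp_pos: [0.5348, -0.1396, 0.1799]
orientation: [-0.0, 0.113, 0.994, -0.0]
wrist_force: [-0.5, -0.9, 0.6]
finger_gap: 0.0849
grip_force: 0.0
```

Run:
```python
from h import *
np.set_printoptions(precision=4,suppress=True)
c=cam("wrist"); save(c,"w1.png")
print(c["M"][:3,3],env.get_state()["tcp_pos"])
Z={"board":0,"bay":.03275,"spring_end":.03275,"plus_plate":.03275,"lamp":.051,"switch_handle":.085}
for k,z in Z.items():
    r=spotter.landmark_of(k,"wrist")
    if r: print(k,[(np.round(x["uv"],1),round(x["conf"],2),at_z(c,x["uv"],z)) for x in r[:2]])
np.save("w1.npy",c["M"])
```

```text
[ 0.4564 -0.1211  0.3231] [ 0.5345 -0.1401  0.18  ]
board [(array([323.2, 225.3]), 0.63, array([ 0.5816, -0.1447,  0.    ]))]
bay [(array([330.8, 189.9]), 0.58, array([ 0.5383, -0.1287,  0.0328]))]
spring_end [(array([333.7, 162.4]), 0.66, array([ 0.5154, -0.1212,  0.0328]))]
plus_plate [(array([320.7, 219.4]), 0.58, array([ 0.5629, -0.1432,  0.0328]))]
lamp [(array([369.7, 277.5]), 0.79, array([ 0.6192, -0.1119,  0.051 ]))]
switch_handle [(array([296.5, 323.2]), 0.72, array([ 0.6267, -0.1782,  0.085 ]))]
```

View pics/w1.png

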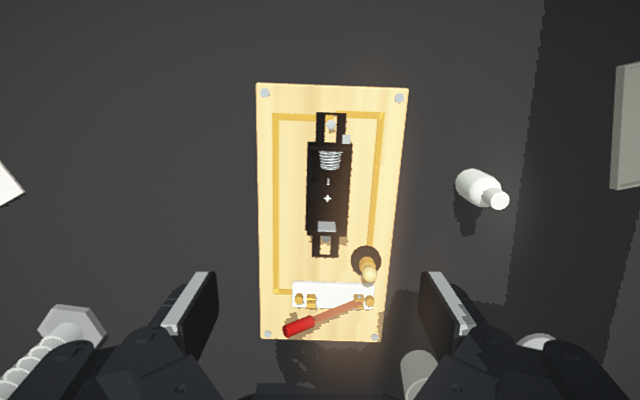

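```bash
cat >> h.py <<'E'
def rectify(c,p0,yaw,z,x0,x1,y0,y1,res):
    "view of plane z in frame (p0,yaw): columns x0..x1, rows y1..y0 ; res m/px"
    xs=np.arange(x0,x1,res); ys=np.arange(y1,y0,-res); X,Y=np.meshgrid(xs,ys)
    W=np.stack([p0[0]+X*np.cos(yaw)-Y*np.sin(yaw),p0[1]+X*np.sin(yaw)+Y*np.cos(yaw),np.full_like(X,z)],-1)
    q=(W-c["M"][:3,3])@c["M"][:3,:3]; s=q[...,:2]/q[...,2:]; s=s*(1+c["k1"]*(s**2).sum(-1,keepdims=True))
    return cv2.remap(c["pixels"],(s[...,0]*c["fx"]+c["cx"]).astype(np.float32),(s[...,1]*c["fy"]+c["cy"]).astype(np.float32),cv2.INTER_CUBIC)
E
python3 - <<'E'
from h import *
np.set_printoptions(precision=4,suppress=True)
c=cam("wrist")
hsv=cv2.cvtColor(c["pixels"],cv2.COLOR_RGB2HSV)
m=((hsv[...,0]>8)&(hsv[...,0]<35)&(hsv[...,1]>50)&(hsv[...,2]>90)).astype(np.uint8)
m=cv2.morphologyEx(m,cv2.MORPH_OPEN,np.ones((3,3)))
cs,_=cv2.findContours(m,cv2.RETR_EXTERNAL,cv2.CHAIN_APPROX_NONE); k=cv2.convexHull(max(cs,key=cv2.contourArea))[:,0]
W=np.array([at_z(c,u,.012)[:2] for u in k])
r=cv2.minAreaRect((W*1000).astype(np.float32)); print(r)
cor=cv2.boxPoints(r)/1000; print(cor)
ap=cv2.approxPolyDP(k,6,True)[:,0]; print(ap.tolist(),[at_z(c,u,.012)[:2].round(4).tolist() for u in ap])
p0=np.array(r[0])/1000; 
a,b=r[1]; yaw=np.radians(r[2]) if a>b else np.radians(r[2]-90)
print(p0,np.degrees(yaw))
for z,n in ((.03275,"r1"),):
    I=rectify(c,p0,yaw,z,-.12,.02,-.035,.035,.0002)
    for i in range(0,700,50): cv2.line(I,(i,0),(i,8 if i%100 else 16),(255,0,0),1)
    cv2.line(I,(0,175),(699,175),(255,0,0),1)
    cv2.imwrite(f"pics/{n}.png",I[...,::-1])
np.savez("board.npz",p0=p0,yaw=yaw)
E
```

```text
((585.7462768554688, -141.84178161621094), (134.37960815429688, 271.84814453125), 74.9703598022461)
[[ 0.437  -0.1715]
 [ 0.6996 -0.242 ]
 [ 0.7344 -0.1122]
 [ 0.4719 -0.0417]]
[[257, 82], [409, 88], [382, 341], [339, 349], [261, 336]] [[0.4381, -0.1707], [0.4717, -0.0468], [0.7217, -0.1129], [0.7215, -0.1602], [0.6861, -0.2382]]
[ 0.5857 -0.1418] -15.029640197753906
```

View pics/r1.png

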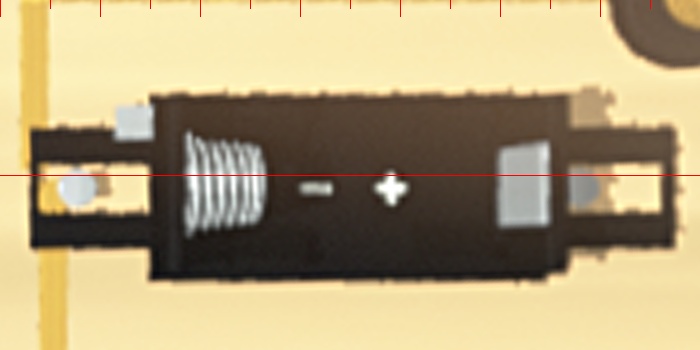

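Run:
```python
from h import *
plan([.54,.177,.15],180,9,80)
```

```text
[[[0.029, 0.138, 0.013, 0, 0, -0.008, 80], [0.026, 0.139, 0.014, 0, 0, -0.008, 80], [0.023, 0.139, 0.013, 0, 0, -0.008, 80], [0.019, 0.14, 0.014, 0, 0, -0.008, 80], [0.015, 0.14, 0.013, 0, 0, -0.008, 80], [0.012, 0.141, 0.014, 0, 0, -0.008, 80], [0.008, 0.141, 0.013, 0, 0, -0.008, 80], [0.005, 0.141, 0.013, 0, 0, -0.008, 80], [0.001, 0.141, 0.014, 0, 0, -0.008, 80]]]
```

Emit:
{"name": "jog_arm", "arguments": {
  "increments": [
    [[0.029,0.138,0.013,0,0,-0.008,80],[0.026,0.139,0.014,0,0,-0.008,80],[0.023,0.139,0.013,0,0,-0.008,80],[0.019,0.14,0.014,0,0,-0.008,80],[0.015,0.14,0.013,0,0,-0.008,80],[0.012,0.141,0.014,0,0,-0.008,80],[0.008,0.141,0.013,0,0,-0.008,80],[0.005,0.141,0.013,0,0,-0.008,80],[0.001,0.141,0.014,0,0,-0.008,80],[0,0,0,0,0,0,80],[0,0,0,0,0,0,80]]
  ]
}}

```text
clock: 5.25
tcp_pos: [0.5398, 0.1779, 0.1496]
orientation: [-0.0, -0.001, 1.0, -0.0]
wrist_force: [0.2, -0.6, -1.2]
finger_gap: 0.0585
grip_force: 0.0
```

Run:
```python
from h import *
np.set_printoptions(precision=4,suppress=True)
c=cam("wrist"); print(tool()[:3],env.get_state()["wrist_force"])
for k in ("cell","cell_plus","tray"):
    r=spotter.landmark_of(k,"wrist"); print(k,[(x["uv"],round(x["conf"],2),at_z(c,x["uv"],0 if k=="tray" else .02175)) for x in r[:2]])
I=rectify(c,[.548,.178],0,.02175,-.07,.07,-.05,.05,.0002)
for i in range(0,700,50): cv2.line(I,(i,0),(i,8 if i%100 else 16),(255,0,0),1)
for i in range(0,500,50): cv2.line(I,(0,i),(8 if i%100 else 16,i),(255,0,0),1)
cv2.imwrite("pics/r2.png",I[...,::-1])
hsv=cv2.cvtColor(I,cv2.COLOR_RGB2HSV)
m=((hsv[...,0]>105)&(hsv[...,0]<130)&(hsv[...,1]>120)).astype(np.uint8)
cs,_=cv2.findContours(m,cv2.RETR_EXTERNAL,cv2.CHAIN_APPROX_NONE); print(cv2.minAreaRect(max(cs,key=cv2.contourArea)))
```

```text
[[-1.      0.     -0.0002  0.5399]
 [ 0.      1.     -0.0006  0.1772]
 [ 0.0002 -0.0006 -1.      0.1497]] [ 0.5223  0.7697 -0.1211]
cell [([321.3, 209.4], 0.68, array([0.5521, 0.1809, 0.0217]))]
cell_plus [([317.9, 242.2], 0.67, array([0.5815, 0.1782, 0.0217]))]
tray [([354.0, 201.2], 0.82, array([0.5519, 0.2099, 0.    ]))]
((332.12066650390625, 241.07745361328125), (213.5282745361328, 157.39093017578125), 2.619548797607422)
```

View pics/r2.png

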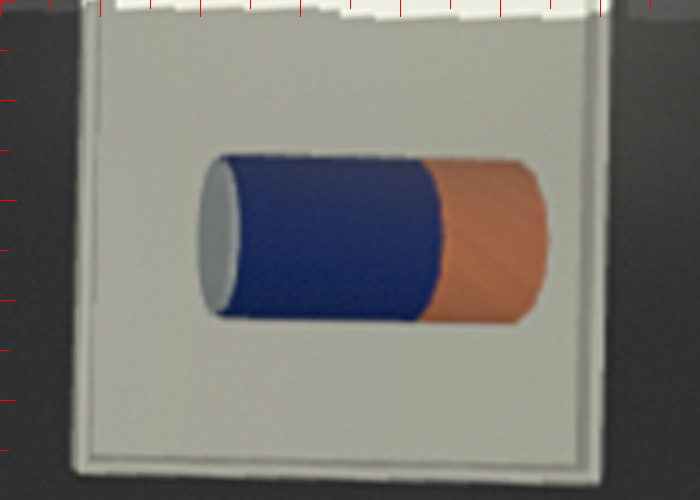

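Emit:
{"name": "jog_arm", "arguments": {
  "increments": [
    [[-0.05,0.012,0.1,0,0,0.0056,80],[0,0,0.14,0,0,0,80],[0,0,0.14,0,0,0,80],[0,0,0.14,0,0,0,80],[0,0,0.055,0,0,0,80],[0,0,0,0,0,0,80],[0,0,0,0,0,0,255],[0,0,0,0,0,0,255],[0,0,0,0,0,0,255],[0,0,0,0,0,0,255],[0,0,0,0,0,0,255],[0,0,0,0,0,0,255]]
  ],
  "force": 80
}}

```text
clock: 6.65
tcp_pos: [0.5544, 0.1798, 0.0085]
orientation: [0.002, 0.009, 1.0, -0.001]
wrist_force: [-0.3, -5.3, 5.8]
finger_gap: 0.031
grip_force: 79.4
```

Emit:
{"name": "jog_arm", "arguments": {
  "increments": [
    [[0,0,-0.05,0,0,0,255],[0,0,-0.13,0,0,0,255],[0,0,-0.13,0,0,0,255],[0,0,-0.13,0,0,0,255],[0,0,-0.13,0,0,0,255],[0,0,0,0,0,0,255],[0,0,0,0,0,0,255],[0,0,0,0,0,0,255]]
  ]
}}

```text
clock: 7.45
tcp_pos: [0.5517, 0.1806, 0.1478]
orientation: [-0.001, 0.009, 1.0, 0.0]
wrist_force: [0.1, 0.3, -1.8]
finger_gap: 0.031
grip_force: 79.7
```

Run:
```python
from h import *
np.set_printoptions(precision=4,suppress=True)
c=cam("wrist"); save(c,"w3.png"); T=tool(); s=env.get_state(); print(T[:3],s["wrist_force"],s["ft_torque"],s["finger_gap"])
for k in ("cell","cell_plus"):
    r=spotter.landmark_of(k,"wrist"); print(k,[(x["uv"],round(x["conf"],2),(np.linalg.inv(T)@np.r_[at_z(c,x["uv"],T[2,3]+.0135),1])[:3]) for x in r[:1]])
```

```text
[[-0.9998  0.0173 -0.0024  0.5514]
 [ 0.0173  0.9999 -0.0002  0.1805]
 [ 0.0024 -0.0003 -1.      0.1473]] [ 0.1886 -0.4779 -1.1913] [-0.0331 -0.0304  0.0311] 0.031201293940237608
cell [([320.0, 284.0], 0.86, array([ 0.0022,  0.0013, -0.0135]))]
cell_plus [([317.8, 345.2], 0.59, array([-0.0293,  0.0004, -0.0136]))]
```

View pics/w3.png

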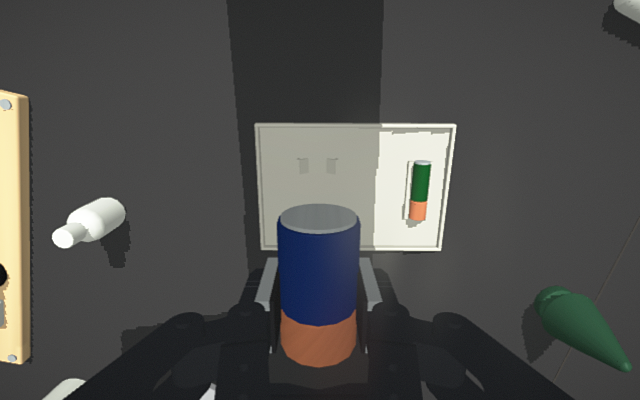

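```bash
cat >> h.py <<'E'
B0=np.array([.5794,-.1422]); BY=np.radians(-15.02)
RB=np.array([[np.cos(BY),-np.sin(BY),0],[np.sin(BY),np.cos(BY),0],[0,0,1]])
def b2w(p): return RB@np.asarray(p)+np.r_[B0,0]
def w2b(p): return RB.T@(np.asarray(p)-np.r_[B0,0])
GC=np.array([.0015,0,-.0133])   # cell origin in tool
def cellpose():
    T=tool(); C=w2b(T[:3,:3]@GC+T[:3,3]); X=RB.T@-T[:3,0]
    return C,np.degrees(np.arcsin(X[2])),np.degrees(np.arctan2(X[1],X[0]))
def cplan(C,tilt,n,dyaw=0,g=255):
    "rows to bring the held cell's origin to C (board frame), plus end raised by tilt deg"
    import json; T=tool(); t=np.radians(tilt); y=np.radians(dyaw)
    X=np.array([np.cos(t)*np.cos(y),np.cos(t)*np.sin(y),np.sin(t)]); tx=-X; ty=np.array([-np.sin(y),np.cos(y),0]); tz=np.cross(tx,ty)
    Rt=RB@np.c_[tx,ty,tz]; rv=R.from_matrix(T[:3,:3].T@Rt).as_rotvec()
    C0=T[:3,:3]@GC+T[:3,3]; C1=b2w(C); P=T[:3,3]; err=np.zeros(3); rows=[]; A=T[:3,:3]
    for i in range(n):
        A1=T[:3,:3]@R.from_rotvec(rv*(i+1)/n).as_matrix(); P1=C0+(C1-C0)*(i+1)/n-A1@GC
        w=A.T@(P1-P); s=np.round(w/.25,4); P=P+A@s*.25; A=A1
        rows.append([*s.tolist(),*np.round(rv/n/np.pi,4).tolist(),g])
    print(json.dumps([rows]))
E
python3 - <<'E'
from h import *
print(cellpose()); cplan([-.0258,0,.13],0,12)
E
```

```text
(array([-0.11195788,  0.30405141,  0.16042457]), np.float64(-0.15250803062613894), np.float64(14.023795628735197))
[[[-0.0033, -0.1054, 0.0102, -0.0, -0.0001, 0.0065, 255], [-0.0055, -0.1053, 0.0102, -0.0, -0.0001, 0.0065, 255], [-0.0077, -0.1052, 0.0101, -0.0, -0.0001, 0.0065, 255], [-0.0097, -0.105, 0.0102, -0.0, -0.0001, 0.0065, 255], [-0.0119, -0.1048, 0.0102, -0.0, -0.0001, 0.0065, 255], [-0.0141, -0.1045, 0.0101, -0.0, -0.0001, 0.0065, 255], [-0.0161, -0.1042, 0.0102, -0.0, -0.0001, 0.0065, 255], [-0.0183, -0.1039, 0.0101, -0.0, -0.0001, 0.0065, 255], [-0.0204, -0.1035, 0.0102, -0.0, -0.0001, 0.0065, 255], [-0.0224, -0.103, 0.0101, -0.0, -0.0001, 0.0065, 255], [-0.0246, -0.1025, 0.0101, -0.0, -0.0001, 0.0065, 255], [-0.0267, -0.1021, 0.0102, -0.0, -0.0001, 0.0065, 255]]]
```

Emit:
{"name": "jog_arm", "arguments": {
  "increments": [
    [[-0.0033,-0.1054,0.0102,0,0,0.0065,255],[-0.0055,-0.1053,0.0102,0,0,0.0065,255],[-0.0077,-0.1052,0.0101,0,0,0.0065,255],[-0.0097,-0.105,0.0102,0,0,0.0065,255],[-0.0119,-0.1048,0.0102,0,0,0.0065,255],[-0.0141,-0.1045,0.0101,0,0,0.0065,255],[-0.0161,-0.1042,0.0102,0,0,0.0065,255],[-0.0183,-0.1039,0.0101,0,0,0.0065,255],[-0.0204,-0.1035,0.0102,0,0,0.0065,255],[-0.0224,-0.103,0.0101,0,0,0.0065,255],[-0.0246,-0.1025,0.0101,0,0,0.0065,255],[-0.0267,-0.1021,0.0102,0,0,0.0065,255],[0,0,0,0,0,0,255],[0,0,0,0,0,0,255],[0,0,0,0,0,0,255]]
  ]
}}

```text
clock: 9.1
tcp_pos: [0.5564, -0.135, 0.1175]
orientation: [-0.001, 0.131, 0.991, 0.0]
wrist_force: [0.2, 1.0, -1.1]
finger_gap: 0.0313
grip_force: 79.8
```

Run:
```python
from h import *
print(cellpose()); cplan([-.0258,0,.07],13,4)
```

```text
(array([-0.02554173,  0.00100791,  0.13081684]), np.float64(-0.08094978608868816), np.float64(0.01661170323333245))
[[[-0.0029, -0.001, 0.0604, 0.0, -0.0182, 0.0, 255], [0.0007, -0.0011, 0.0603, 0.0, -0.0182, 0.0, 255], [0.004, -0.001, 0.0599, 0.0, -0.0182, 0.0, 255], [0.0075, -0.001, 0.0595, 0.0, -0.0182, 0.0, 255]]]
```

Emit:
{"name": "jog_arm", "arguments": {
  "increments": [
    [[-0.0029,-0.001,0.0604,0,-0.0182,0,255],[0.0007,-0.0011,0.0603,0,-0.0182,0,255],[0.004,-0.001,0.0599,0,-0.0182,0,255],[0.0075,-0.001,0.0595,0,-0.0182,0,255],[0,0,0,0,0,0,255],[0,0,0,0,0,0,255]]
  ]
}}

```text
clock: 9.7
tcp_pos: [0.5589, -0.1365, 0.0582]
orientation: [0.112, 0.129, 0.985, -0.015]
wrist_force: [0.7, -0.0, -1.4]
finger_gap: 0.031
grip_force: 79.8
```

Run:
```python
from h import *
print(cellpose()); c=cam("wrist"); print(cellpose()); save(c,"w4.png")
print([proj(c,b2w(p)).round(1).tolist() for p in ([-.0608,0,.03275],[-.0758,0,.03675],[-.0758,.018,.03675],[-.0758,-.018,.03675])])
cv2.imwrite("pics/w4c.png",cv2.resize(c["pixels"][60:400,120:520,::-1],None,fx=1.7,fy=1.7,interpolation=2))
```

```text
(array([-0.02570793,  0.00020906,  0.07077371]), np.float64(13.00243283049161), np.float64(0.05199425369238221))
(array([-0.02408619, -0.00018713,  0.07173311]), np.float64(13.142923713867342), np.float64(0.03857028256356702))
[[316.9, 172.3], [316.9, 145.1], [358.4, 145.1], [275.4, 145.0]]
```

View pics/w4c.png

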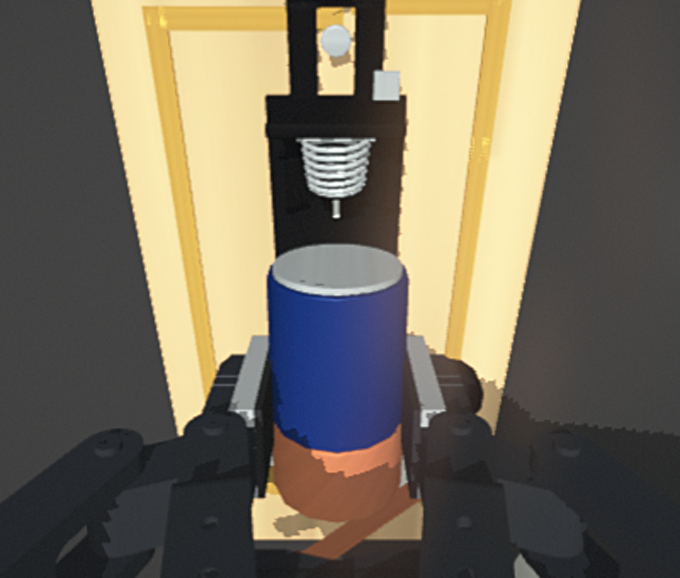

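Emit:
{"name": "jog_arm", "arguments": {
  "increments": [
    [[0.0067,0,0.0288,0,0,0,255],[0.0067,0,0.0288,0,0,0,255],[0.0067,0,0.0288,0,0,0,255],[0,0,0,0,0,0,255],[0,0,0,0,0,0,255]]
  ]
}}

```text
clock: 10.25
tcp_pos: [0.5604, -0.1379, 0.0366]
orientation: [0.114, 0.13, 0.985, -0.015]
wrist_force: [-3.9, 0.2, 6.5]
finger_gap: 0.0314
grip_force: 81.3
```

```bash
cat >> h.py <<'E'
def force(n=6):
    a=[]
    for _ in range(n):
        cams.read_camera("side"); s=env.get_state(); C,t,y=cellpose(); a.append([*(RB.T@s["wrist_force"]),*C,t,y])
    return np.mean(a,0)
E
python3 - <<'E'
from h import *
np.set_printoptions(precision=4,suppress=True)
print(force(8))
E
```

```text
[-3.0686  0.5221  7.5328 -0.024  -0.0008  0.0493 13.2152 -0.0196]
```

Emit:
{"name": "jog_arm", "arguments": {
  "increments": [
    [[-0.0022,0,-0.0097,0,0,0,255],[0.0078,0,-0.0018,0,0,0,255],[0.0039,0,-0.0009,0,0,0,255],[0,0,0,0,0,0,255],[0,0,0,0,0,0,255]]
  ]
}}

```text
clock: 11.15
tcp_pos: [0.5561, -0.1367, 0.0379]
orientation: [0.113, 0.13, 0.985, -0.015]
wrist_force: [-0.5, -1.4, -1.6]
finger_gap: 0.031
grip_force: 80.2
```

Run:
```python
from h import *
np.set_printoptions(precision=4,suppress=True)
print(force(8))
for n in ("w3","w4"):
    a=cv2.cvtColor(cv2.imread(f"pics/{n}.png"),cv2.COLOR_BGR2HSV); m=(a[...,0]>105)&(a[...,0]<130)&(a[...,1]>130)
    for r in range(205,300,8):
        k=np.where(m[r,250:390])[0]; print(n,r,(k.min()+250,k.max()+250,k.size) if k.size else None,end=" ")
    print()
```

```text
[-0.1247  0.1688 -1.5254 -0.0281 -0.0007  0.0508 13.0984 -0.0207]
w3 205 None w3 213 None w3 221 (np.int64(278), np.int64(279), 2) w3 229 (np.int64(278), np.int64(288), 11) w3 237 (np.int64(278), np.int64(331), 54) w3 245 (np.int64(278), np.int64(332), 55) w3 253 (np.int64(278), np.int64(336), 59) w3 261 (np.int64(279), np.int64(336), 58) w3 269 (np.int64(278), np.int64(339), 61) w3 277 (np.int64(280), np.int64(342), 62) w3 285 (np.int64(280), np.int64(348), 67) w3 293 (np.int64(280), np.int64(346), 67) 
w4 205 None w4 213 None w4 221 (np.int64(278), np.int64(279), 2) w4 229 (np.int64(278), np.int64(288), 11) w4 237 (np.int64(278), np.int64(334), 57) w4 245 (np.int64(278), np.int64(334), 57) w4 253 (np.int64(279), np.int64(334), 56) w4 261 (np.int64(279), np.int64(336), 58) w4 269 (np.int64(278), np.int64(337), 60) w4 277 (np.int64(279), np.int64(337), 59) w4 285 (np.int64(280), np.int64(339), 60) w4 293 (np.int64(280), np.int64(341), 62)
```

Emit:
{"name": "jog_arm", "arguments": {
  "increments": [
    [[0.0058,0,-0.0014,0,0,0,255],[0.0059,0,-0.0013,0,0,0,255],[0.0058,0,-0.0014,0,0,0,255],[0.0059,0,-0.0013,0,0,0,255],[0,0,0,0,0,0,255],[0,0,0,0,0,0,255]]
  ]
}}

```text
clock: 12.15
tcp_pos: [0.5514, -0.1355, 0.0387]
orientation: [0.114, 0.13, 0.985, -0.015]
wrist_force: [2.7, -0.6, -2.5]
finger_gap: 0.0312
grip_force: 80.0
```

```bash
python3 -c "
from h import *
np.set_printoptions(precision=4,suppress=True)
print(force(6))"
```

```text
[ 3.1249  0.2208 -1.1452 -0.0335 -0.0008  0.0512 13.17   -0.019 ]
```

Emit:
{"name": "jog_arm", "arguments": {
  "increments": [
    [[0.0058,0,-0.0014,0,0,0,255],[0.0059,0,-0.0013,0,0,0,255],[0.0058,0,-0.0014,0,0,0,255],[0.0059,0,-0.0013,0,0,0,255],[0,0,0,0,0,0,255],[0,0,0,0,0,0,255]]
  ]
}}

```text
clock: 13.05
tcp_pos: [0.547, -0.1344, 0.0393]
orientation: [0.115, 0.13, 0.985, -0.015]
wrist_force: [8.1, -1.7, -3.2]
finger_gap: 0.0315
grip_force: 79.7
```

```bash
python3 -c "
from h import *
np.set_printoptions(precision=4,suppress=True)
print(force(6))"
```

```text
[ 8.7927  0.3288 -3.5172 -0.0378 -0.0008  0.0519 13.3578 -0.0109]
```

Emit:
{"name": "jog_arm", "arguments": {
  "increments": [
    [[0.0058,0,-0.0014,0,0,0,255],[0.0059,0,-0.0013,0,0,0,255],[0.0019,0,-0.0005,0,0,0,255],[0,0,0,0,0,0,255],[0,0,0,0,0,0,255]]
  ]
}}

```text
clock: 13.85
tcp_pos: [0.5449, -0.1339, 0.0399]
orientation: [0.117, 0.13, 0.985, -0.015]
wrist_force: [9.7, -2.0, -4.8]
finger_gap: 0.031
grip_force: 79.7
```

```bash
python3 -c "
from h import *
np.set_printoptions(precision=4,suppress=True)
print(force(6))"
```

```text
[10.8006  0.673  -4.5084 -0.04   -0.0009  0.0525 13.499  -0.0066]
```

Emit:
{"name": "jog_arm", "arguments": {
  "increments": [
    [[0.0058,0,-0.0008,0,0,0,255],[0.0025,0,-0.0002,0,0,0,255],[0,0,0,0,0,0,255],[0,0,0,0,0,0,255]]
  ]
}}

```text
clock: 14.55
tcp_pos: [0.5438, -0.1336, 0.0402]
orientation: [0.117, 0.13, 0.984, -0.016]
wrist_force: [11.9, -2.5, -3.6]
finger_gap: 0.0311
grip_force: 79.7
```

```bash
python3 -c "
from h import *
np.set_printoptions(precision=4,suppress=True)
print(force(6))
c=cam('wrist'); cv2.imwrite('pics/w5.png',cv2.resize(c['pixels'][60:400,120:520,::-1],None,fx=1.7,fy=1.7,interpolation=2))
c=cam('side'); save(c,'s5.png')
cplan([-.0415,0.0008,.0345],0,6)"
```

```text
[12.3301  0.7613 -4.4191 -0.0412 -0.001   0.0527 13.5975 -0.0008]
[[[0.0052, 0.0012, 0.012, -0.0, 0.0126, -0.0, 255], [0.0047, 0.0012, 0.012, -0.0, 0.0126, -0.0, 255], [0.0042, 0.0011, 0.0122, -0.0, 0.0126, -0.0, 255], [0.0038, 0.0012, 0.0122, -0.0, 0.0126, -0.0, 255], [0.0032, 0.0012, 0.0123, -0.0, 0.0126, -0.0, 255], [0.0028, 0.0012, 0.0123, -0.0, 0.0126, -0.0, 255]]]
```

View pics/w5.png

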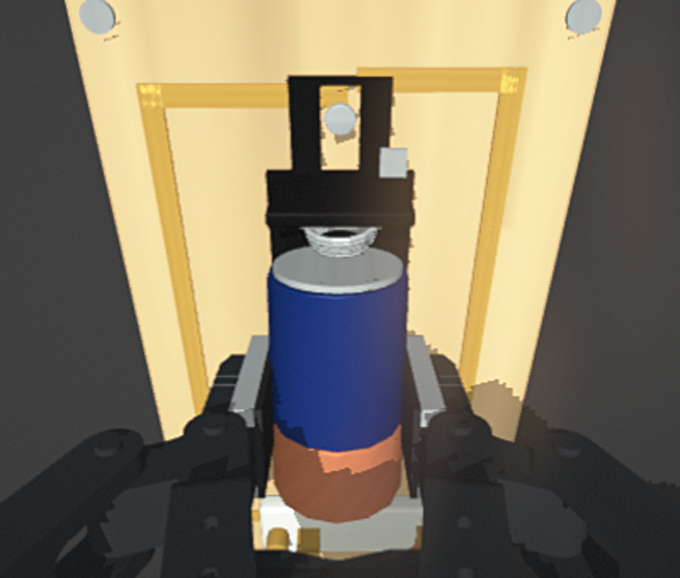

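```bash
python3 -c "
from h import *
np.set_printoptions(precision=4,suppress=True)
print(force(3))
cplan([-.0394,-.0004,.0438],6.7,4)"
```

```text
[12.1968  0.8706 -4.5829 -0.0412 -0.001   0.0527 13.5976 -0.0023]
[[[0.002, 0.0006, 0.0092, -0.0, 0.0096, -0.0, 255], [0.0016, 0.0005, 0.0093, -0.0, 0.0096, -0.0, 255], [0.0015, 0.0006, 0.0092, -0.0, 0.0096, -0.0, 255], [0.0011, 0.0006, 0.0092, -0.0, 0.0096, -0.0, 255]]]
```

Emit:
{"name": "jog_arm", "arguments": {
  "increments": [
    [[0.002,0.0006,0.0092,0,0.0096,0,255],[0.0016,0.0005,0.0093,0,0.0096,0,255],[0.0015,0.0006,0.0092,0,0.0096,0,255],[0.0011,0.0006,0.0092,0,0.0096,0,255],[0,0,0,0,0,0,255],[0,0,0,0,0,0,255]]
  ]
}}

```text
clock: 15.7
tcp_pos: [0.5455, -0.134, 0.0318]
orientation: [0.059, 0.131, 0.99, -0.008]
wrist_force: [10.2, -3.6, 4.6]
finger_gap: 0.0307
grip_force: 80.4
```

```bash
python3 -c "
from h import *
np.set_printoptions(precision=4,suppress=True)
print(force(5))
cplan([-.0393,-.0004,.0345],0.5,4)"
```

```text
[10.6194  0.0466  4.0096 -0.038  -0.0008  0.0449  6.8546 -0.0153]
[[[0.0039, 0.0005, 0.0103, -0.0001, 0.0088, -0.0, 255], [0.0037, 0.0005, 0.0104, -0.0001, 0.0088, -0.0, 255], [0.0033, 0.0004, 0.0105, -0.0001, 0.0088, -0.0, 255], [0.0031, 0.0005, 0.0105, -0.0001, 0.0088, -0.0, 255]]]
```

Emit:
{"name": "jog_arm", "arguments": {
  "increments": [
    [[0.0045,0,-0.0005,0,0,0,255],[0.0045,0,-0.0005,0,0,0,255],[0,0,0,0,0,0,255],[0,0,0,0,0,0,255]]
  ]
}}

```text
clock: 16.35
tcp_pos: [0.544, -0.1336, 0.0322]
orientation: [0.06, 0.131, 0.99, -0.009]
wrist_force: [11.7, -3.4, 2.7]
finger_gap: 0.0311
grip_force: 80.4
```

```bash
python3 -c "
from h import *
np.set_printoptions(precision=4,suppress=True)
f=force(5);print(f)
cplan([f[3]-.0004,f[4]+.0003,.0385],2.7,3)"
```

```text
[12.5214  0.2496  3.1492 -0.0395 -0.0009  0.0452  6.9468 -0.0148]
[[[0.0029, 0.0004, 0.0089, -0.0001, 0.0079, -0.0, 255], [0.0027, 0.0004, 0.0089, -0.0001, 0.0079, -0.0, 255], [0.0025, 0.0005, 0.0089, -0.0001, 0.0079, -0.0, 255]]]
```

Emit:
{"name": "jog_arm", "arguments": {
  "increments": [
    [[0.0029,0.0004,0.0089,0,0.0079,0,255],[0.0027,0.0004,0.0089,0,0.0079,0,255],[0.0025,0.0005,0.0089,0,0.0079,0,255],[0,0,0,0,0,0,255],[0,0,0,0,0,0,255]]
  ]
}}

```text
clock: 17.1
tcp_pos: [0.5434, -0.1333, 0.0254]
orientation: [0.024, 0.131, 0.991, -0.004]
wrist_force: [13.1, -3.6, 5.7]
finger_gap: 0.0314
grip_force: 80.6
```

```bash
python3 -c "
from h import *
np.set_printoptions(precision=4,suppress=True)
f=force(5);print(f)
cplan([f[3]-.0002,f[4]+.0003,.0345],0,3)"
```

```text
[13.4659 -0.4618  5.2702 -0.0393 -0.0007  0.0387  2.7568 -0.0231]
[[[0.0013, 0.0004, 0.0056, -0.0002, 0.0051, -0.0, 255], [0.0013, 0.0005, 0.0057, -0.0002, 0.0051, -0.0, 255], [0.0011, 0.0004, 0.0056, -0.0002, 0.0051, -0.0, 255]]]
```

Emit:
{"name": "jog_arm", "arguments": {
  "increments": [
    [[0.0004,0.0004,0.0056,0,0.0051,0,255],[0.0004,0.0004,0.0056,0,0.0051,0,255],[0.0003,0.0004,0.0056,0,0.0051,0,255],[0,0,0,0,0,0,255],[0,0,0,0,0,0,255]]
  ]
}}

```text
clock: 17.85
tcp_pos: [0.5431, -0.1329, 0.0209]
orientation: [-0.0, 0.131, 0.991, -0.001]
wrist_force: [12.5, -3.7, 4.8]
finger_gap: 0.0311
grip_force: 80.6
```

```bash
python3 -c "
from h import *
np.set_printoptions(precision=4,suppress=True)
f=force(5);print(f)
c=cam('wrist'); cv2.imwrite('pics/w6.png',cv2.resize(c['pixels'][60:400,120:520,::-1],None,fx=1.7,fy=1.7,interpolation=2))
c=cam('side'); cv2.imwrite('pics/s6.png',cv2.resize(c['pixels'][140:240,300:420,::-1],None,fx=5,fy=5,interpolation=2))"
```

```text
[13.0498 -0.6765  4.8886 -0.039  -0.0004  0.0342 -0.0136 -0.0293]
```

View pics/w6.png

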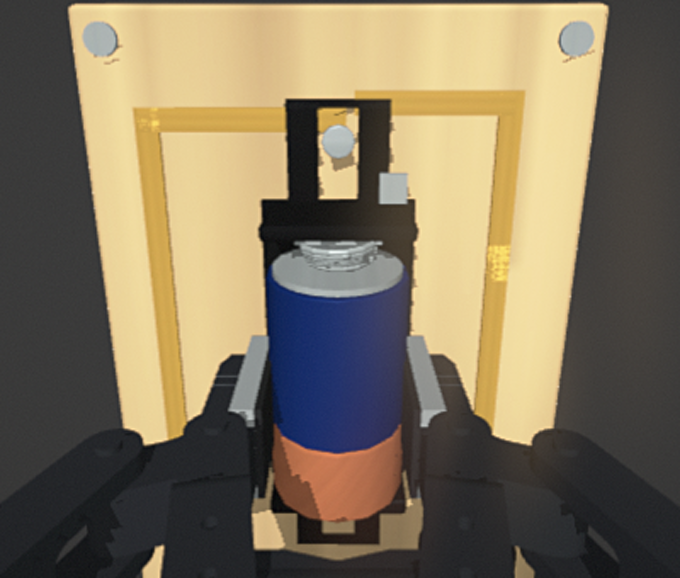

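Emit:
{"name": "jog_arm", "arguments": {
  "increments": [
    [[-0.002,0,0.003,0,0,0,255],[-0.002,0,0.002,0,0,0,255],[0,0,0,0,0,0,255],[0,0,0,0,0,0,255]]
  ]
}}

```text
clock: 18.6
tcp_pos: [0.5437, -0.1329, 0.0198]
orientation: [-0.0, 0.131, 0.991, -0.001]
wrist_force: [11.2, -4.5, 6.4]
finger_gap: 0.0312
grip_force: 80.7
```

```bash
python3 -c "
from h import *
np.set_printoptions(precision=4,suppress=True)
f=force(4);print(f)"
```

```text
[12.3859 -0.4194  6.5414 -0.0384 -0.0003  0.0331 -0.0412 -0.0173]
```

Emit:
{"name": "jog_arm", "arguments": {
  "increments": [
    [[-0.002,0,0,0,0,0,255],[0,0,0,0,0,0,200],[0,0,0,0,0,0,120],[0,0,0,0,0,0,90],[0,0,0,0,0,0,90],[0,0,0,0,0,0,90],[0,0,-0.1,0,0,0,90],[0,0,-0.14,0,0,0,90],[0,0,-0.1,0,0,0,90],[0,0,0,0,0,0,90],[0,0,0,0,0,0,90]]
  ],
  "force": 20
}}

```text
clock: 19.9
tcp_pos: [0.5386, -0.1307, 0.1014]
orientation: [-0.007, 0.131, 0.991, 0.001]
wrist_force: [0.3, 1.0, -0.7]
finger_gap: 0.0557
grip_force: 0.0
```

Run:
```python
from h import *
np.set_printoptions(precision=4,suppress=True)
f=force(3);print(f)
c=cam('wrist'); save(c,"w7.png")
for k in ("cell","cell_plus"):
    r=spotter.landmark_of(k,"wrist"); print(k,[(x["uv"],round(x["conf"],2),w2b(at_z(c,x["uv"],.03275))) for x in r[:2]])
I=rectify(c,B0,BY,.03275,-.12,.02,-.035,.035,.0002)
for i in range(0,700,50): cv2.line(I,(i,0),(i,8 if i%100 else 16),(255,0,0),1)
cv2.line(I,(0,175),(699,175),(255,0,0),1)
J=cv2.resize(c["pixels"],(700,437)); I=np.vstack([I[:],J])[:600] if 0 else I
cv2.imwrite("pics/r7.png",I[...,::-1])
```

```text
[-0.0846 -0.1222 -0.0242 -0.0446  0.0006  0.1134 -0.9646 -0.0203]
cell [([320.3, 233.9], 0.72, array([-0.0365,  0.0025,  0.0327]))]
cell_plus [([314.2, 275.1], 0.75, array([-0.0065, -0.0016,  0.0328]))]
```

View pics/r7.png

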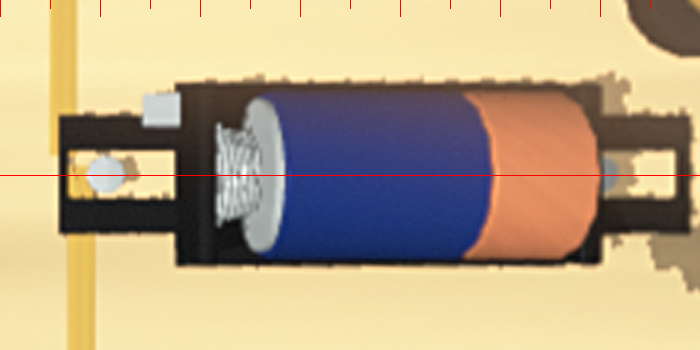

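Run:
```python
from h import *
np.set_printoptions(precision=4,suppress=True)
c=cam('wrist'); T=tool(); print(T[:3,3],w2b(T[:3,3]),w2b(c["M"][:3,3]))
I=rectify(c,B0,BY,.03275,-.12,.02,-.035,.035,.0001)
h=cv2.cvtColor(I,cv2.COLOR_RGB2HSV); H=h[...,0].astype(int); S=h[...,1]; V=h[...,2]
m=(S>90)&(V>60)
for x in range(560,1180,40):
    k=np.where(m[100:600,x])[0]+100
    # run containing row 350
    a=350
    while a>100 and m[a,x]: a-=1
    b=350
    while b<600 and m[b,x]: b+=1
    print(x,a,b,b-a,(a+b)/2)
print(force(3))
plan(b2w([-.018,0,.075]),165,4,255)
```

```text
[ 0.5381 -0.1305  0.1004] [-0.0429  0.0006  0.1004] [-0.1213  0.0009  0.2447]
560 350 350 0 350.0
600 215 517 302 366.0
640 220 517 297 368.5
680 224 516 292 370.0
720 225 516 291 370.5
760 227 517 290 372.0
800 235 517 282 376.0
840 237 518 281 377.5
880 247 517 270 382.0
920 250 515 265 382.5
960 253 458 205 355.5
1000 158 520 362 339.0
1040 155 520 365 337.5
1080 159 521 362 340.0
1120 157 520 363 338.5
1160 196 496 300 346.0
[-0.3081  0.3592  0.2029 -0.0438  0.0005  0.1141 -0.8831 -0.023 ]
[[[-0.024, -0.001, 0.026, 0, 0, -0.0001, 255], [-0.025, -0.0, 0.026, 0, 0, -0.0001, 255], [-0.024, -0.001, 0.026, 0, 0, -0.0001, 255], [-0.025, -0.0, 0.026, 0, 0, -0.0001, 255]]]
```

Emit:
{"name": "jog_arm", "arguments": {
  "increments": [
    [[-0.024,-0.001,0.026,0,0.004,0,255],[-0.025,0,0.026,0,0,0,255],[-0.024,-0.001,0.026,0,0,0,255],[-0.025,0,0.026,0,0,0,255],[0,0,0,0,0,0,255],[0,0,0,0,0,0,255],[0,0,0,0,0,0,255],[0,0,0.02,0,0,0,255],[0,0,0.02,0,0,0,255],[0,0,0.02,0,0,0,255],[0,0,0,0,0,0,255]]
  ]
}}

```text
clock: 21.5
tcp_pos: [0.5605, -0.137, 0.0588]
orientation: [-0.014, 0.131, 0.991, 0.002]
wrist_force: [0.1, -0.9, -0.6]
finger_gap: 0.0001
grip_force: 0.0
```

```bash
python3 -c "
from h import *
np.set_printoptions(precision=4,suppress=True)
f=force(3);print(f, w2b(tool()[:3,3]),env.get_state()['finger_gap'])"
```

```text
[ 0.3432  0.5018  0.1067 -0.0202  0.      0.0728 -1.5816 -0.0216] [-0.0188  0.      0.0597] -4.5728517130470654e-05
```

Emit:
{"name": "jog_arm", "arguments": {
  "increments": [
    [[0,0,0.008,0,-0.0088,0,255],[0,0,0.006,0,0,0,255],[0,0,0.006,0,0,0,255],[0,0,0.004,0,0,0,255],[0,0,0.004,0,0,0,255],[0,0,0,0,0,0,255]]
  ]
}}

```text
clock: 22.25
tcp_pos: [0.5613, -0.1373, 0.0526]
orientation: [0.0, 0.131, 0.991, -0.0]
wrist_force: [0.1, 0.5, -0.3]
finger_gap: 0.0003
grip_force: 0.0
```

```bash
python3 -c "
from h import *
np.set_printoptions(precision=4,suppress=True)
f=force(4);print(f, w2b(tool()[:3,3]),env.get_state()['finger_gap'])"
```

```text
[-0.2781 -0.3106 -0.1727 -0.0202 -0.      0.066   0.032  -0.0209] [-0.0187  0.      0.0528] 5.9755904979149554e-05
```

Emit:
{"name": "jog_arm", "arguments": {
  "increments": [
    [[0,0,0.004,0,0,0,255],[0,0,0.004,0,0,0,255],[0,0,0.003,0,0,0,255],[0,0,0.003,0,0,0,255],[0,0,0,0,0,0,255],[0,0,0,0,0,0,255]]
  ]
}}

```text
clock: 23.05
tcp_pos: [0.5613, -0.1374, 0.0498]
orientation: [0.001, 0.131, 0.991, -0.0]
wrist_force: [-1.7, 0.1, 5.5]
finger_gap: -0.0001
grip_force: 2.7
```

```bash
python3 -c "
from h import *
np.set_printoptions(precision=4,suppress=True)
f=force(4);print(f, w2b(tool()[:3,3]),env.get_state()['finger_gap'])"
```

```text
[-2.3373  0.0494  5.6682 -0.0202 -0.      0.0631  0.0624 -0.0205] [-0.0187 -0.      0.0498] -0.00025576224303209324
```

Emit:
{"name": "jog_arm", "arguments": {
  "increments": [
    [[0,0,0.004,0,0,0,255],[0,0,0.004,0,0,0,255],[0,0,0,0,0,0,255],[0,0,0,0,0,0,255]]
  ]
}}

```text
clock: 23.65
tcp_pos: [0.5616, -0.1374, 0.0492]
orientation: [0.001, 0.131, 0.991, -0.0]
wrist_force: [-4.6, 1.8, 15.5]
finger_gap: 0.0004
grip_force: 7.1
```

```bash
python3 -c "
from h import *
np.set_printoptions(precision=4,suppress=True)
f=force(4);print(f, w2b(tool()[:3,3]),env.get_state()['finger_gap'])"
```

```text
[-5.0288  0.499  14.4589 -0.02    0.0001  0.0625  0.1291 -0.014 ] [-0.0184  0.0001  0.0492] 3.740725469035029e-05
```

Emit:
{"name": "jog_arm", "arguments": {
  "increments": [
    [[0,0,-0.028,0,0,0,255],[0.072,0,0,0,0,0,255],[0.072,0,0,0,0,0,255],[0,0,0.012,0,0,0,255],[0,0,0.008,0,0,0,255],[0,0,0.004,0,0,0,255],[0,0,0.003,0,0,0,255],[0,0,0,0,0,0,255],[0,0,0,0,0,0,255]]
  ]
}}

```text
clock: 24.75
tcp_pos: [0.5257, -0.1277, 0.0491]
orientation: [-0.001, 0.131, 0.991, -0.0]
wrist_force: [-10.2, 3.5, 20.0]
finger_gap: -0.0001
grip_force: 10.0
```

```bash
python3 -c "
from h import *
np.set_printoptions(precision=4,suppress=True)
f=force(4);print(f, w2b(tool()[:3,3]),env.get_state()['finger_gap'])"
```

```text
[-10.1976   0.0935  20.1696  -0.0571   0.0001   0.0624  -0.0603  -0.0132] [-0.0556  0.0001  0.0491] 3.422951215898609e-05
```

Emit:
{"name": "jog_arm", "arguments": {
  "increments": [
    [[0,0,-0.1,0,0,0,255],[-0.08,0,-0.14,0,0,0,255],[-0.1,0,-0.1,0,0,0,255],[0,0,0,0,0,0,255],[0,0,0,0,0,0,255]]
  ]
}}

```text
clock: 25.45
tcp_pos: [0.5712, -0.1401, 0.1326]
orientation: [0.001, 0.131, 0.991, -0.0]
wrist_force: [-0.9, 0.2, 0.3]
finger_gap: 0.0003
grip_force: 0.0
```

Run:
```python
from h import *
np.set_printoptions(precision=4,suppress=True)
c=cam('wrist'); print(w2b(tool()[:3,3]))
out=[]
for n in ("wrist","top","side"):
    k=c if n=="wrist" else cam(n)
    r=spotter.landmark_of("switch_handle",n)
    for x in r[:2]:
        d=RB.T@ray(k,x["uv"]); o=w2b(k["M"][:3,3]); p=o+d*(.07-o[0])/d[0]
        th=np.linspace(0,1.2,241); P=np.c_[np.full(241,.07),.035-.07*np.cos(th),.026+.07*np.sin(th)]
        e=[np.linalg.norm(proj(k,b2w(q))-x["uv"]) for q in P]; i=int(np.argmin(e))
        print(n,np.round(x["uv"],1),round(x["conf"],2),"x70-plane",p,"theta",th[i],"px err",e[i])
for k in ("cell","cell_plus"):
    cam("wrist"); r=spotter.landmark_of(k,"wrist"); print(k,[(x["uv"],round(x["conf"],2),w2b(at_z(c,x["uv"],.03275))) for x in r[:1]])
cv2.imwrite("pics/w8.png",c["pixels"][...,::-1])
```

```text
[-0.0101  0.0001  0.1315]
side [344.7 171. ] 0.59 x70-plane [ 0.07   -0.0246  0.0645] theta 0.5750000000000001 px err 0.2741812288260977
cell [([316.5, 173.5], 0.56, array([-0.0326, -0.0009,  0.0328]))]
cell_plus [([317.4, 209.3], 0.62, array([-0.0057, -0.0003,  0.0328]))]
```

View pics/w8.png

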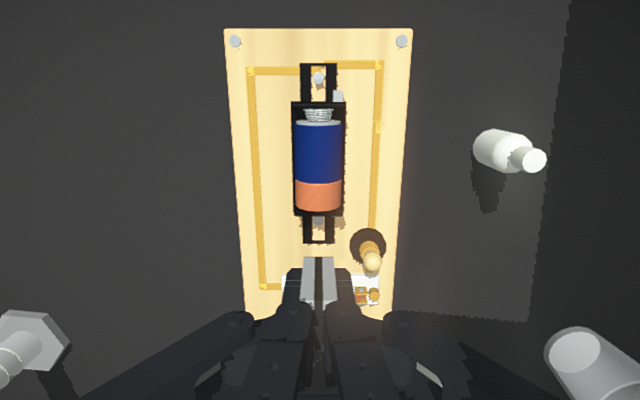

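Run:
```python
from h import *
np.set_printoptions(precision=4,suppress=True)
c=cam('wrist'); t=cam("top"); s=cam("side"); w=dict(c); w["M"]=np.load("w1.npy")
th=np.linspace(0,1.2,241); P=np.c_[np.full(241,.07),.035-.07*np.cos(th),.026+.07*np.sin(th)]
for k,uv in ((t,[378.4,184]),(s,[343.4,173.7]),(w,[298,326]),(w,[296.5,323.2])):
    e=[np.linalg.norm(proj(k,b2w(q))-uv) for q in P]; i=int(np.argmin(e)); print(th[i],e[i],P[i])
plan(b2w([.07,-.005,.125]),165,3,255)
```

```text
0.75 0.4495622365854715 [ 0.07   -0.0162  0.0737]
0.45 2.1839412632887343 [ 0.07   -0.028   0.0564]
0.635 1.1844174668677017 [ 0.07   -0.0214  0.0675]
0.585 0.32033139513500686 [ 0.07   -0.0234  0.0647]
[[[-0.106, -0.007, 0.01, 0, 0, -0.0001, 255], [-0.107, -0.006, 0.01, 0, 0, -0.0001, 255], [-0.106, -0.007, 0.01, 0, 0, -0.0001, 255]]]
```

Emit:
{"name": "jog_arm", "arguments": {
  "increments": [
    [[-0.107,-0.044,0,0,0,0,255],[-0.107,-0.044,0.04,0,0,0,255],[-0.106,-0.044,0.086,0,0,0,255],[0,0,0,0,0,0,255],[0,0,0.05,0,0,0,255],[0,0,0.05,0,0,0,255],[0,0,0.03,0,0,0,255],[0,0,0.03,0,0,0,255],[0,0,0.03,0,0,0,255],[0,0,0.03,0,0,0,255],[0,0,0.02,0,0,0,255],[0,0,0,0,0,0,255]]
  ]
}}

```text
clock: 27.3
tcp_pos: [0.6375, -0.1934, 0.0413]
orientation: [0.0, 0.132, 0.991, -0.0]
wrist_force: [-0.3, -0.8, 0.5]
finger_gap: -0.0
grip_force: 0.4
```

```bash
python3 -c "
from h import *
np.set_printoptions(precision=4,suppress=True)
f=force(3);print(f[:3], w2b(tool()[:3,3]))"
```

```text
[-0.533  -0.387   0.4111] [ 0.0695 -0.0323  0.0412]
```

Emit:
{"name": "jog_arm", "arguments": {
  "increments": [
    [[0,0,0.012,0,0,0,255],[0,0,0.012,0,0,0,255],[0,0,0.008,0,0,0,255],[0,0,0.006,0,0,0,255],[0,0,0.006,0,0,0,255],[0,0,0,0,0,0,255],[0,0,0,0,0,0,255]]
  ]
}}

```text
clock: 28.15
tcp_pos: [0.6388, -0.1921, 0.0312]
orientation: [0.001, 0.131, 0.991, -0.0]
wrist_force: [-2.8, -0.3, 7.6]
finger_gap: -0.0001
grip_force: 3.7
```

```bash
python3 -c "
from h import *
np.set_printoptions(precision=4,suppress=True)
f=force(3);print(f[:3], w2b(tool()[:3,3]))"
```

```text
[-2.4423 -0.46    7.0326] [ 0.0703 -0.0327  0.0312]
```

Emit:
{"name": "jog_arm", "arguments": {
  "increments": [
    [[0,0,0.004,0,0,0,255],[0,0,0,0,0,0,255],[0,0,-0.06,0,0,0,255],[0,0,-0.15,0,0,0,255],[0.1,0,-0.15,0,0,0,255],[0.15,0,-0.1,0,0,0,255],[0.15,0,0,0,0,0,255],[0.1,0,0,0,0,0,255],[0,0,0,0,0,0,255],[0,0,0,0,0,0,255]]
  ]
}}

```text
clock: 29.3
tcp_pos: [0.518, -0.1597, 0.1443]
orientation: [0.001, 0.131, 0.991, -0.0]
wrist_force: [-0.2, 0.4, 0.2]
finger_gap: -0.0001
grip_force: 0.0
```

Run:
```python
from h import *
np.set_printoptions(precision=4,suppress=True)
th=np.linspace(0,1.2,241); P=np.c_[np.full(241,.07),.035-.07*np.cos(th),.026+.07*np.sin(th)]
print(env.get_state()["clock"],tool()[:3,3],env.get_state()["wrist_force"])
for n in ("wrist","side","top"):
    c=cam(n); save(c,f"end_{n}.png")
    for x in spotter.landmark_of("switch_handle",n)[:1]:
        e=[np.linalg.norm(proj(c,b2w(q))-x["uv"]) for q in P]; i=int(np.argmin(e)); print(n,"theta",th[i],e[i],x["conf"],x["uv"])
    for k in ("cell","cell_plus"):
        r=spotter.landmark_of(k,n); print(k,[(round(x["conf"],2),w2b(at_z(c,x["uv"],.03275))) for x in r[:1]])
    hsv=cv2.cvtColor(c["pixels"],cv2.COLOR_RGB2HSV); m=((hsv[...,0]>172)|(hsv[...,0]<4))&(hsv[...,1]>150)&(hsv[...,2]>70)
    if m.sum(): q=np.argwhere(m).mean(0)[::-1]; print("red",m.sum(),q,"closed expects",proj(c,b2w(P[0])))
```

```text
29.3 [ 0.518  -0.1597  0.1443] [-0.1801  0.4344  0.1605]
wrist theta 0.0 91.60973600511352 0.27 [357.2, 249.8]
cell [(0.7, array([-0.0382,  0.0024,  0.0328]))]
cell_plus [(0.64, array([-0.0089, -0.0036,  0.0328]))]
side theta 0.0 2.9581998042852624 0.5 [345.2, 182.3]
cell [(0.68, array([-0.051 ,  0.0018,  0.0327]))]
cell_plus [(0.5, array([-0.0113,  0.0009,  0.0327]))]
red 8 [346.75 179.  ] closed expects [346.6046 179.6965]
top theta 1.2 180.6942321585614 0.7 [189.9, 183.7]
cell [(0.64, array([-0.0458,  0.0049,  0.0328]))]
cell_plus [(0.72, array([-0.0049, -0.0062,  0.0328]))]
red 11 [383.1818 186.9091] closed expects [382.5445 186.6411]
```

```bash
python3 -c "
from h import *
print(ticket.hand_in())"
```

```text
the job is handed in; nothing more can be done
None
```

The D cell is in the holder, plus end to the plus contact. It felt home and level under a light press at both ends, and it has been let go. The knife switch is closed against its stop, and the job was handed in at about 30 s; the hand-in returned no verdict.

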